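# Set and clamp the dripper of a pour-over coffee stand

## Robot

A 6-joint arm with a two-finger parallel gripper is mounted at the origin on a cart in front of the work surface, level with it; the furniture and walls round the work are solid. World frame = base frame: x ahead of the robot, y to its left, z up, the work surface at z = 0. Lengths are in m, angles in rad, forces in N, time in s.
With the tool pointing down it reaches from about 0.375 to 0.825 m from the base axis. Payload 5.5 kg.
Tool frame: the origin (TCP) lies midway between the tips of the shut fingers; the grasp point (between the pads) lies 19 mm behind it; z points along the fingers, y is the line along which they close (so a half turn about z gives the same grasp; the last joint's range is limited). The gripper opens to 85 mm and grips with 20 to 120 N. Pads are 22 mm wide; open, the fingers measure 114 mm over their backs; the gripper's body (76 mm by 85 mm) begins 54 mm behind the grasp point. The pads swing forward as they close: fully open they stand 13 mm farther back than shut.
Start: joints at [1.103, 0.314, -0.047, 1.21, 0, 1.571], TCP at [0.271, 0.536, 0.231] pointing down, gripper open.
Joint ranges: [-2.67, 2.67], [-0.69, 1.73], [-1.03, 1.25], [-2.08, 2.16], [-1.42, 1.45], [-3.14, 3.14]. Speed limits (rad/s): [2.39, 2.39, 3.01, 3.14, 3.14, 3.14].

## Interface

Orientations are given as a unit quaternion [x, y, z, w].
In Python, from bench import observe, get_image, calibration, job_done, find_in gives the robot as it stands.
- The arm moves only by the tool servo_tool, never from a script. Its argument "targets" is a list of rows, each a list of 2 entries, a list of its own where there are three numbers: the shift along the world's x, y, z in m, then the turn about the world's z in rad. In form: [[[x, y, z], roll], ...]. A call has exactly 5 rows; each row is the pose to reach, as a shift and turn from the pose commanded when the call began; what a row does not reach only later rows make up. A row lasts 1/12 s, in which the tool goes at most 41.7 mm and 7.16 degrees, less where a joint would pass 70% of its speed; a pose out of reach is approached as far as the arm can. A call with a gripper value outside its range is refused whole. "jaw" is the gripper command: -1 is shut, 1 is fully open, values between are in proportion, set as the call begins (left out, the last holds). The fingers move at their own pace and stop on an object; "newtons" is the grip in N (left out, the last holds). Time passes only in rows, so rows that repeat a pose let the fingers close, or fill a call up. It gives the time, the measured TCP pose, the force, the opening and the grip force at its end, in the units of the state.
- observe(): the state, without advancing time (a new reading comes with each control period).
- get_image(name): name is "scene" or "top" or "wrist"; returns (picture, depth): 420x560x3 uint8, red, green, blue; 420x560 float32, m along the optical axis (not along the pixel's ray), 0 where there is no reading.
- calibration(name): a dict with "fov_y" (degrees; the focal length in pixels is half the picture's height over the tangent of half this angle, whatever the lens; pixels are square), "cx", "cy" (the principal point, pixels), "k1" (the pictures are not rectified: a ray, as slopes to the right and down, at radius r is drawn at 1 + k1 r^2 times it, then the intrinsics apply), "eye" and "orientation" of the camera in the world; the wrist camera has in their place "hand_eye" (4x4, takes a point from camera to tool coordinates, whose origin is the TCP and whose axes are the flange's). Camera axes: x right, y down, z forward; pixel columns grow to the right and rows downward; lengths in m; the calibration is good to about 2 mm. A picture is of the moment at which its call begins: read the wrist's pose just before it. calibration takes no time and is no camera call.
- job_done(): hands the job in; it is judged then, once.
Trained networks look in the newest picture that a camera, given by its name, has taken for a name from the list of things; names that differ only in an ending like _2 or _b are one class to them, and where a whole thing is asked for, a point or a joint stands for the part that bears it (a point fixed in the world has none). Each returns a list of dicts, best first, with "confidence" (0 to 1); they miss things now and then, are a little off and sometimes report something else, mostly with a low value. They report only what shows in the picture. A call takes as long as a camera call.
- find_in(label, camera): "xy" ([column, row] in pixels, amid what is visible of it).
The state is a dict: "time_s": time; "joints": joint angles; "joint_vel": joint speeds; "joint_torque": joint torques, N m; "tcp_pos": TCP position; "tcp_rot": TCP orientation; "force": force on the tool from outside, world axes, zero at the start; "torque": the same for the moment, N m; "finger_gap": finger opening in m; "grip_force": force on a finger pad.
Only numpy, scipy, OpenCV 4.12 (cv2) and the standard library are available. Lean on these libraries where they do the work, as an engineer would, in place of code of your own. Each camera call takes 0.05 s, during which the arm holds its last target. There are 200 camera calls.

## Task

Get the coffee stand ready: push its open drip tray, with the glass standing on it, gently all the way home into its catch. Then grip the dripper's carriage by its black finger tab and the open red cam lever, lift it with the lever still open until the top of its grey collar is level with the lower edge of the orange band on the post, and there squeeze the lever fully shut against the tab, with the dripper's spout above the glass. Finish still holding tab and lever squeezed between the fingers, with the glass upright on the tray and the other things left alone.

Things in the scene. Friction and masses are not known exactly. Their poses are not given: they have to be found in the camera images.
- stand: Pour-over coffee stand, fixed on the worktop: dark wooden base 150 wide (y), 44 high, x from -0.160 to +0.045; steel post 16 mm thick, top at z 0.36. Origin: foot of the post axis at worktop level; -x is the stand's front, where the tray comes out; z up
- tray (a joint): How far the drip tray (slide, wooden front 150 wide, 38 high) is out, m: 0 fully home, growing to the stand's -x. Starts about 0.05 out. Slides with 1 to 2 N; over the last 14 mm it is pushed over a ball catch (about 5 N, hardest near 10 mm), which pulls it home from about 6 mm
- tray_ledge (a point): Middle of the front edge of the steel finger ledge on the tray front: 100 wide (y), 9 high, z 0.032 to 0.041, 19 mm ahead of the wood; push here toward the stand's +x. In the stand's frame at (-0.191 - tray, 0, 0.0365)
- glass: Loose clear drinking glass, 80 mm wide, 91 high, 0.22 kg, on the tray's flat bed (20 mm above the worktop, with a low rim). Origin: centre of its underside; z up
- swivel (a joint): Turn of the dripper carriage about the post, rad: 0 = spout straight in front of the post, over the middle of the homed tray; positive anticlockwise from above. Turns freely within +-0.35 while the lever is open
- collar_top (a point): Centre of the top of the grey collar (40 mm wide, 40 high) of the dripper carriage, on the post axis; axes turn with the swivel (at 0 parallel to the stand's). With the lever open the carriage (0.39 kg) slides up the post by up to 0.115 m with about 5 N, and sinks to its low stop (collar top at z 0.205) when let go
- spout (a point): Centre of the lower end of the spout of the white cone dripper: 95 mm in front (-x) of the post axis, 78 mm below the collar's top. The cone is 104 mm wide at its rim, 8 mm above the collar's top
- tab_end (a point): Fixed finger tab of the carriage: centre of the black upright roller at its end, 14 mm thick, 32 high; in the carriage's axes at (0.016, -0.100, -0.020) from collar_top. One finger goes behind it (+x side). A gripper from above, closing along the carriage's x, takes tab and lever rollers together; the carriage swivels so that they centre between the fingers
- lever_roller: End of the red cam lever. Origin: centre of its upright roller, 14 mm thick, 32 high, level with the tab's; 78.7 mm from the lever's upright hinge at (0, -0.0213) in the carriage's axes. Shut it is 16 mm in front (-x) of the tab's roller (30 mm over both), fully open 48 mm (62 over both). The other finger goes in front of it
- lever (a joint): Opening of the cam lever, rad: 0 = fully shut (stop, close to the tab), 0.42 fully open. Stiff: below about 12 N at its roller it stays put, so a light grip of 6 to 9 N lifts the carriage with the lever open; shutting takes up to about 20 N (squeeze with 30 N or more). In the last half of its way the cam clamps the collar to the post
- band: Orange band round the post above the collar, 8 mm high, 23 wide: the height mark. Origin: centre of its lower edge, on the post axis
- sugar_tin: white sugar tin with wooden lid, bystander, 77 x 77 x 110 mm, origin at its underside
- white_mug: white mug, bystander, 84 x 122 x 106 mm, origin at its underside
- jam_jar: jam jar with yellow lid, bystander, 66 mm diameter, 100 high, origin at its underside

How it is judged:
By the outcome, as a careful person would: the job done as asked, in the order asked, and still so for the second after the job is handed in, while the arm keeps its last pose, push and grip.
It also fails if it takes over 58 s, if anything falls off the work surface, if the arm or the gripper's body presses on something with over 40 N, if the wrist force passes 120 N, or if a joint passes its speed limit or range.

## Working session

There is one attempt and no reset: what is moved stays moved. The work goes in short steps, Python scripts to look and compute and a tool call to move; the robot and the scene stay as the last step left them, time stands still between calls to the robot, and variables do not carry over. Pictures are saved under pics/ and viewed, at most 10 in all, crops included, and the job is handed in when it is done.

Besides the shell and the picture viewer there is one more tool, called after "Call:" as a command line: name --argument value ..., lists and objects as JSON in quotes. servo_tool: Moves the arm, as the interface text tells. Its arguments: {"type":"object","properties":{"targets":{"type":"array"},"jaw":{"type":"number"},"newtons":{"type":"number"}},"required":["targets"]}

```bash
mkdir -p pics; cat > h.py <<'E'
import numpy as np,cv2
from scipy.spatial.transform import Rotation as R
from bench import *
def cam(name,st=None):
    c=calibration(name); f=210/np.tan(np.radians(c['fov_y'])/2)
    if name=='wrist':
        T=np.eye(4);T[:3,:3]=R.from_quat(st['tcp_rot']).as_matrix();T[:3,3]=st['tcp_pos'];T=T@np.array(c['hand_eye'])
    else:
        T=np.eye(4);o=np.array(c['orientation']);T[:3,:3]=o if o.shape==(3,3) else R.from_quat(o).as_matrix();T[:3,3]=c['eye']
    return c,f,T
def rays(uv,c,f):
    d=(np.atleast_2d(uv).astype(float)-[c['cx'],c['cy']])/f
    s=d.copy()
    for _ in range(20): s=d/(1+c['k1']*(s**2).sum(1,keepdims=True))
    return np.c_[s,np.ones(len(s))]
def pts(uv,z,C):
    c,f,T=C; r=rays(uv,c,f)*np.atleast_1d(z)[:,None]; return r@T[:3,:3].T+T[:3,3]
def onplane(uv,h,C):
    c,f,T=C; r=rays(uv,c,f)@T[:3,:3].T; return T[:3,3]+r*((h-T[2,3])/r[:,2:])
def proj(P,C):
    c,f,T=C; q=(np.atleast_2d(P)-T[:3,3])@T[:3,:3]; s=q[:,:2]/q[:,2:]
    return s*(1+c['k1']*(s**2).sum(1,keepdims=True))*f+[c['cx'],c['cy']]
def cloud(D,C):
    v,u=np.mgrid[:420,:560]; return pts(np.c_[u.ravel(),v.ravel()],D.ravel(),C).reshape(420,560,3)
E
cat > a.py <<'E'
from h import *
print(observe())
for n in ['scene','top']:
    I,D=get_image(n); cv2.imwrite(f'pics/{n}1.png',I[:,:,::-1]); C=cam(n); np.savez(n,I=I,D=D)
    P=cloud(D,C); print(n,calibration(n))
    for l in ['stand','tray_ledge','glass','collar_top','tab_end','lever_roller','band','sugar_tin','white_mug','jam_jar','spout']:
        for r in find_in(l,n)[:2]:
            u,v=np.round(r['xy']).astype(int); print(l,round(r['confidence'],2),u,v,P[v,u].round(3) if D[v,u]>0 else None)
E
python3 a.py
```

```text
{'time_s': 0.0, 'joints': array([ 1.10300089e+00,  3.14237221e-01, -4.80638995e-02,  1.21018139e+00,
        5.02930266e-06,  1.57080116e+00]), 'joint_vel': array([-0.00079816, -0.00048424,  0.0011034 , -0.000786  ,  0.00070464,
       -0.0016914 ]), 'joint_torque': array([ 2.89038187e-03, -5.39582884e+01,  3.39751697e+01,  1.89046212e-02,
        1.91696990e-04, -1.34329795e-05]), 'tcp_pos': array([0.27029636, 0.53503679, 0.23043449]), 'tcp_rot': array([ 2.31773130e-01,  9.72769503e-01, -8.19554519e-04, -1.97848808e-04]), 'force': array([-0.18651077,  0.26461081,  0.46602549]), 'torque': array([ 0.02112198, -0.01490077, -0.06884423]), 'grip_force': 0.0, 'finger_gap': 0.08544593305017262}
scene {'fov_y': 52.87047744162935, 'cx': 277.31032790680945, 'cy': 208.13413264571284, 'k1': 0.013315426855622644, 'eye': array([ 0.32520387, -0.30022565,  0.73096832]), 'orientation': array([ 0.87484744, -0.21629545,  0.09928838, -0.42190052])}
stand 0.77 258 267 [0.597 0.332 0.007]
tray_ledge 0.72 201 299 [0.445 0.294 0.02 ]
glass 0.71 223 277 [0.487 0.252 0.108]
collar_top 0.77 254 228 [0.574 0.2
[... 481 characters left out ...]
280963663, 'eye': array([0.44086411, 0.31455422, 1.14122344]), 'orientation': array([ 0.71094135, -0.69743136,  0.06338999, -0.06429311])}
stand 0.62 302 234 [0.567 0.279 0.15 ]
tray_ledge 0.84 288 286 [0.453 0.307 0.018]
tray_ledge 0.47 190 232 [0.573 0.542 0.098]
glass 0.83 293 268 [0.497 0.296 0.031]
glass 0.33 312 228 [0.577 0.258 0.18 ]
collar_top 0.6 310 228 [0.578 0.262 0.176]
collar_top 0.36 302 236 [0.563 0.279 0.149]
tab_end 0.64 308 230 [0.575 0.266 0.165]
tab_end 0.28 227 205 None
band 0.6 312 190 [0.639 0.265 0.279]
sugar_tin 0.67 360 151 [0.782 0.137 0.094]
white_mug 0.67 230 204 [0.66  0.461 0.007]
jam_jar 0.84 189 233 [0.571 0.544 0.098]
spout 0.71 312 230 [0.574 0.258 0.171]
```

```bash
python3 -c "
import cv2
for n in ['scene','top']:
    i=cv2.imread(f'pics/{n}1.png'); i=i[130:360,130:430] if n=='scene' else i[120:330,160:440]
    cv2.imwrite(f'pics/{n}1c.png',cv2.resize(i,None,fx=2.6,fy=2.6,interpolation=3))"
```

```text
(no output)
```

View pics/scene1c.png

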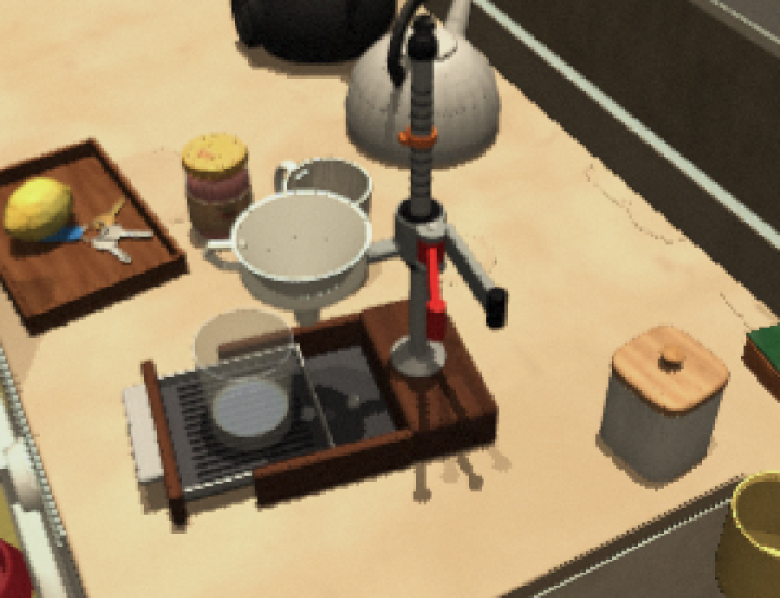

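View pics/top1c.png

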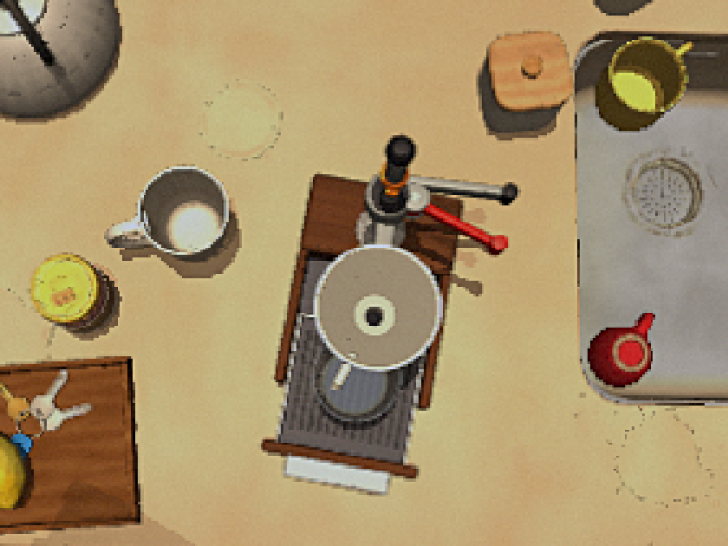

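The views show the stand yawed slightly. The ledge's front edge runs from about top px (269,306) to (309,310), tab roller is at (356,194), lever roller at (352,213), and the band in the scene view at (291,183).

```bash
cat > b.py <<'E'
from h import *
C=cam('top');d=np.load('top.npz');I,D=d['I'],d['D'];P=cloud(D,C)
print('ledge front',onplane([[268.7,306.8],[309,310.2]],0.041,C).round(4))
print('tab,lever',onplane([[356.5,193.8],[352.3,213.5]],0.201,C).round(4))
# wood front upper edge & base corners
print('woodfront ends',onplane([[261.5,289],[320.5,301]],0.038,C).round(4))
print('base back corners',onplane([[281.5,187.5],[338,196.5]],0.044,C).round(4))
print('posttop',onplane([[313.8,176]],0.36,C).round(4))
print('rim centre',onplane([[305,238]],0.213,C).round(4))
for n in ['top','scene']:
    C=cam(n);d=np.load(n+'.npz');I,D=d['I'],d['D'];P=cloud(D,C)
    hsv=cv2.cvtColor(I,cv2.COLOR_RGB2HSV)
    for nm,lo,hi in [('orange',(8,150,120),(18,255,255)),('red',(0,150,80),(6,255,255))]:
        m=cv2.inRange(hsv,lo,hi)>0; m&=(D>0)
        g=(P[...,2]>0.15)&(abs(P[...,1]-.27)<.12)&(abs(P[...,0]-.62)<.15)&m
        v,u=np.where(g)
        print(n,nm,len(u),u.min(),u.max(),v.min(),v.max(),np.median(P[g],0).round(4),P[g].min(0).round(3),P[g].max(0).round(3))
C=cam('scene')
print('rims',)
E
python3 b.py
```

```text
ledge front [[0.4019 0.3531 0.041 ]
 [0.3955 0.2553 0.041 ]]
tab,lever [[0.6504 0.1638 0.201 ]
 [0.607  0.1733 0.201 ]]
woodfront ends [[0.4443 0.3718 0.038 ]
 [0.418  0.2274 0.038 ]]
base back corners [[0.6978 0.3281 0.044 ]
 [0.6774 0.1855 0.044 ]]
posttop [[0.6463 0.2663 0.36  ]]
rim centre [[0.551  0.2747 0.213 ]]
top orange 28 306 316 183 194 [0.638  0.2676 0.2783] [0.631 0.257 0.273] [0.653 0.276 0.282]
top red 130 323 354 198 215 [0.6218 0.2008 0.1948] [0.603 0.169 0.187] [0.641 0.236 0.206]
scene orange 32 284 297 179 183 [0.638  0.2632 0.2784] [0.63  0.254 0.276] [0.656 0.274 0.28 ]
scene red 150 293 300 224 260 [0.6208 0.1998 0.1934] [0.601 0.167 0.172] [0.644 0.239 0.203]
rims
```

```bash
cat > c.py <<'E'
from h import *
C=cam('scene');P=cloud(np.load('scene.npz')['D'],C);Dt=np.load('top.npz')['D'];Ct=cam('top');Pt=cloud(Dt,Ct)
for u,v in [(150,330),(153,330),(158,345),(145,315),(140,320),(135,280)]: print(u,v,P[v,u].round(3))
print('glass base scene',onplane([[226.5,290.5]],.024,C).round(3))
print('glass rim scene',onplane([[223.5,262]],.111,C).round(3))
print('glass top',onplane([[297,267.5]],.1,Ct).round(3))
print('handle end',onplane([[291.5,268]],.205,Ct).round(3), Pt[266:270,289:294,2].round(3))
print(calibration('wrist'))
E
python3 c.py
```

```text
150 330 [ 0.33   0.339 -0.07 ]
153 330 [ 0.335  0.285 -0.006]
158 345 [ 0.335  0.245 -0.005]
145 315 [ 0.33   0.384 -0.068]
140 320 [ 0.316  0.413 -0.112]
135 280 [ 0.334  0.487 -0.053]
glass base scene [[0.5   0.286 0.024]]
glass rim scene [[0.502 0.286 0.111]]
glass top [[0.495 0.288 0.1  ]]
handle end [[0.488 0.302 0.205]] [[0.207 0.207 0.207 0.203 0.032]
 [0.203 0.205 0.208 0.031 0.032]
 [0.206 0.204 0.2   0.033 0.031]
 [0.197 0.195 0.028 0.035 0.032]]
{'fov_y': 63.94856604056869, 'cx': 277.616224500452, 'cy': 210.46648996469153, 'k1': 0.002837328349385513, 'hand_eye': array([[-2.04475903e-04, -9.63924108e-01, -2.66177146e-01,
         6.73324935e-02],
       [ 9.99999411e-01,  8.65659500e-05, -1.08168110e-03,
        -4.09576250e-04],
       [ 1.06570037e-03, -2.66177211e-01,  9.63923522e-01,
        -1.41888280e-01],
       [ 0.00000000e+00,  0.00000000e+00,  0.00000000e+00,
         1.00000000e+00]])}
```

Call:
servo_tool --targets '[[[0.01,-0.03,0],-0.12],[[0.02,-0.06,0],-0.24],[[0.03,-0.1,0],-0.36],[[0.035,-0.13,0],-0.48],[[0.04,-0.16,0],-0.6]]' --jaw 1

```text
time_s: 1.62
tcp_pos: [0.3106, 0.3739, 0.2313]
tcp_rot: [0.512, 0.859, -0.0, 0.0]
force: [-0.3, -0.1, 0.0]
finger_gap: 0.0853
grip_force: 0.0
```

Call:
servo_tool --targets '[[[0,-0.015,0],0.124],[[0,-0.03,0],0.248],[[0,-0.045,0],0.372],[[0,-0.057,0],0.496],[[0,-0.057,0],0.62]]'

```text
time_s: 2.03
tcp_pos: [0.3103, 0.3165, 0.2315]
tcp_rot: [0.22, 0.976, -0.0, 0.0]
force: [0.2, 0.4, -0.8]
finger_gap: 0.0858
grip_force: 0.0
```

Call:
servo_tool --targets '[[[0,0,0],0.124],[[0,0,0],0.248],[[0,0,0],0.372],[[0,0,0],0.496],[[0,0,0],0.62]]'

```text
time_s: 2.45
tcp_pos: [0.3106, 0.3185, 0.2314]
tcp_rot: [-0.089, 0.996, 0.0, 0.0]
force: [0.3, -0.1, 0.2]
finger_gap: 0.0853
grip_force: 0.0
```

Call:
servo_tool --targets '[[[0,0,0],0.124],[[0,0,0],0.248],[[0,0,0],0.372],[[0,0,0],0.496],[[0,0,0],0.62]]'

```text
time_s: 2.87
tcp_pos: [0.3106, 0.3186, 0.2314]
tcp_rot: [-0.389, 0.921, 0.0, 0.0]
force: [-0.4, 0.4, -0.8]
finger_gap: 0.0853
grip_force: 0.0
```

Call:
servo_tool --targets '[[[0,0,-0.02],0.124],[[0,0,-0.04],0.248],[[0,0,-0.07],0.372],[[0,0,-0.1],0.496],[[0,0,-0.13],0.62]]'

```text
time_s: 3.28
tcp_pos: [0.3108, 0.3188, 0.1005]
tcp_rot: [-0.651, 0.759, 0.0, 0.001]
force: [0.4, -0.1, -0.1]
finger_gap: 0.0854
grip_force: 0.0
```

Call:
servo_tool --targets '[[[0,0,-0.02],0],[[0,0,-0.04],0],[[0,0,-0.06],0],[[0,0,-0.08],0],[[0,0,-0.088],0]]'

```text
time_s: 3.7
tcp_pos: [0.3094, 0.3174, 0.0112]
tcp_rot: [-0.649, 0.761, -0.0, -0.001]
force: [0.5, -0.8, 0.9]
finger_gap: 0.0855
grip_force: 0.0
```

```bash
cat > d.py <<'E'
from h import *
st=observe()
I,D=get_image('wrist');I2,_=get_image('top')
cv2.imwrite('pics/w2.png',np.hstack([cv2.resize(I,None,fx=.85,fy=.85,interpolation=3),cv2.resize(I2[180:360,230:370],(278,357),interpolation=3)]))
print(st['tcp_pos'],st['force'])
E
python3 d.py
```

```text
[0.30944556 0.31740787 0.01124834] [ 0.50491085 -0.82623692  0.89770307]
```

View pics/w2.png

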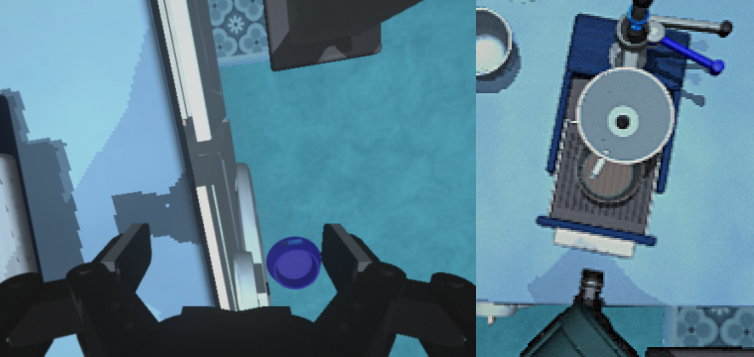

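The front finger sits about 30 mm ahead of the ledge centre, aligned with it.

Call:
servo_tool --targets '[[[0.005,-0.001,0],0],[[0.01,-0.0015,0],0],[[0.015,-0.0025,0],0],[[0.019,-0.003,0],0],[[0.023,-0.0035,0],0]]'

```text
time_s: 4.22
tcp_pos: [0.3347, 0.3154, 0.014]
tcp_rot: [-0.649, 0.761, 0.0, 0.001]
force: [0.3, -0.0, -0.1]
finger_gap: 0.0855
grip_force: 0.0
```

Call:
servo_tool --targets '[[[0.003,-0.0005,0],0],[[0.006,-0.001,0],0],[[0.009,-0.0015,0],0],[[0.012,-0.002,0],0],[[0.015,-0.0023,0],0]]'

```text
time_s: 4.63
tcp_pos: [0.3485, 0.3126, 0.0132]
tcp_rot: [-0.649, 0.761, 0.0, -0.0]
force: [-0.8, 0.2, 0.7]
finger_gap: 0.0857
grip_force: 0.3
```

Call:
servo_tool --targets '[[[0.003,-0.0005,0],0],[[0.006,-0.001,0],0],[[0.009,-0.0015,0],0],[[0.012,-0.002,0],0],[[0.015,-0.0023,0],0]]'

```text
time_s: 5.05
tcp_pos: [0.3636, 0.3101, 0.0132]
tcp_rot: [-0.649, 0.761, -0.0, -0.0]
force: [-0.9, -0.8, 0.5]
finger_gap: 0.0855
grip_force: 0.7
```

Call:
servo_tool --targets '[[[0.003,-0.0005,0],0],[[0.006,-0.001,0],0],[[0.009,-0.0015,0],0],[[0.012,-0.002,0],0],[[0.015,-0.0023,0],0]]'

```text
time_s: 5.47
tcp_pos: [0.3787, 0.3079, 0.0132]
tcp_rot: [-0.649, 0.761, -0.0, -0.0]
force: [-0.7, -1.1, -0.5]
finger_gap: 0.0854
grip_force: 0.7
```

Call:
servo_tool --targets '[[[0.002,-0.0003,0],0],[[0.004,-0.0006,0],0],[[0.006,-0.0009,0],0],[[0.008,-0.0012,0],0],[[0.01,-0.0015,0],0]]'

```text
time_s: 5.88
tcp_pos: [0.3885, 0.3066, 0.0132]
tcp_rot: [-0.649, 0.761, 0.0, -0.0]
force: [-5.3, -0.2, 1.3]
finger_gap: 0.0857
grip_force: 3.1
```

Call:
servo_tool --targets '[[[0.0015,-0.0002,0],0],[[0.003,-0.0005,0],0],[[0.0045,-0.0007,0],0],[[0.006,-0.0009,0],0],[[0.0075,-0.0011,0],0]]'

```text
time_s: 6.3
tcp_pos: [0.3943, 0.3056, 0.0133]
tcp_rot: [-0.649, 0.761, 0.001, -0.001]
force: [-6.9, -0.5, 4.9]
finger_gap: 0.0855
grip_force: 3.5
```

Call:
servo_tool --targets '[[[0.001,-0.0002,0],0],[[0.002,-0.0003,0],0],[[0.003,-0.0005,0],0],[[0.004,-0.0006,0],0],[[0.005,-0.0008,0],0]]'

```text
time_s: 6.72
tcp_pos: [0.4015, 0.3049, 0.0133]
tcp_rot: [-0.649, 0.761, -0.0, 0.0]
force: [-4.3, 0.2, 0.4]
finger_gap: 0.0852
grip_force: 2.3
```

Call:
servo_tool --targets '[[[0.001,-0.0002,0],0],[[0.002,-0.0003,0],0],[[0.003,-0.0005,0],0],[[0.004,-0.0006,0],0],[[0.005,-0.0008,0],0]]'

```text
time_s: 7.13
tcp_pos: [0.4017, 0.3047, 0.0134]
tcp_rot: [-0.65, 0.76, 0.004, -0.002]
force: [-21.8, 3.6, 17.0]
finger_gap: 0.0853
grip_force: 11.3
```

Call:
servo_tool --targets '[[[0.001,-0.0002,0],0],[[0.002,-0.0003,0],0],[[0.003,-0.0005,0],0],[[0.003,-0.0005,0],0],[[0.003,-0.0005,0],0]]'

```text
time_s: 7.55
tcp_pos: [0.4017, 0.3046, 0.0135]
tcp_rot: [-0.65, 0.76, 0.006, -0.004]
force: [-29.5, 4.8, 23.2]
finger_gap: 0.0855
grip_force: 15.2
```

```bash
cat > e.py <<'E'
from h import *
I2,D=get_image('top');I,Ds=get_image('scene');np.savez('top2',I=I2,D=D);np.savez('scene2',I=I,D=Ds)
cv2.imwrite('pics/t3.png',np.hstack([cv2.resize(I2[160:340,220:380],(400,450),interpolation=3),cv2.resize(I[180:340,160:320],(400,450),interpolation=3)])[:,:,::-1])
E
python3 e.py
```

```text
(no output)
```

View pics/t3.png

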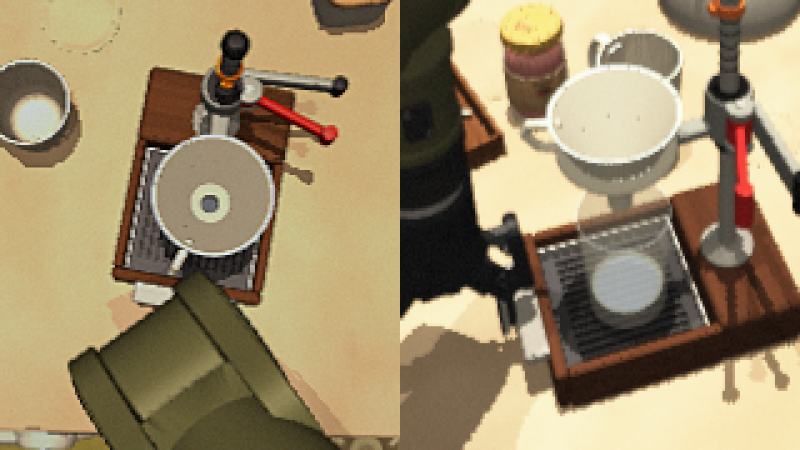

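Tray is home (hard stop), glass upright. Back out and compute glass and spout.

```bash
cat > f.py <<'E'
from h import *
C=cam('scene');Ct=cam('top')
print('glass base',onplane([[251.2,282.4]],.024,C).round(4),'rim',onplane([[249.2,256.4]],.111,C).round(4))
print('rim centre cone',onplane([[305,160+195/2.8125-.5+9*0]],.213,Ct).round(4))
print('base back corners',onplane([[220+152/2.5,160+67/2.5],[220+295/2.5,160+92/2.5]],.044,Ct).round(4))
print('base front corners(tray)',onplane([[220+113/2.5,160+275/2.5],[220+258/2.5,160+302/2.5]],.041,Ct).round(4))
print('post top px',onplane([[220+236/2.5,160+42/2.5]],.36,Ct).round(4))
print('tab lever',onplane([[220+341/2.5,160+86/2.5],[220+329/2.5,160+133/2.5]],.201,Ct).round(4))
for n in ['top2','scene2']:
    d=np.load(n+'.npz');I,D=d['I'],d['D'];P=cloud(D,cam(n[:-1]));g=(np.hypot(P[...,0]-.646,P[...,1]-.265)<.022)&(P[...,2]>.19)&(P[...,2]<.225)
    print(n,g.sum(),np.percentile(P[g][:,2],[5,50,80,95]).round(4))
E
python3 f.py
```

```text
glass base [[0.5571 0.2823 0.024 ]] rim [[0.5544 0.2764 0.111 ]]
rim centre cone [[0.5703 0.2749 0.213 ]]
base back corners [[0.6996 0.3299 0.044 ]
 [0.6767 0.1855 0.044 ]]
base front corners(tray) [[0.4907 0.3638 0.041 ]
 [0.467  0.2215 0.041 ]]
post top px [[0.6448 0.2652 0.36  ]]
tab lever [[0.649  0.1641 0.201 ]
 [0.6076 0.1748 0.201 ]]
top2 212 [0.1975 0.2056 0.2072 0.21  ]
scene2 251 [0.1936 0.2052 0.2093 0.2207]
```

Call:
servo_tool --targets '[[[-0.01,0.0015,0],0],[[-0.025,0.004,0],0],[[-0.04,0.006,0],0],[[-0.05,0.008,0.01],0],[[-0.05,0.008,0.05],0]]'

```text
time_s: 8.07
tcp_pos: [0.3531, 0.3082, 0.0594]
tcp_rot: [-0.649, 0.76, 0.0, -0.005]
force: [-0.3, 0.5, -0.5]
finger_gap: 0.0854
grip_force: 0.0
```

Call:
servo_tool --targets '[[[0,-0.03,0.03],0],[[0,-0.06,0.06],0],[[0,-0.09,0.09],0],[[0.02,-0.12,0.12],0],[[0.04,-0.14,0.15],0.03]]'

```text
time_s: 8.48
tcp_pos: [0.3942, 0.1731, 0.2104]
tcp_rot: [-0.661, 0.751, -0.0, -0.0]
force: [0.7, 0.7, 0.1]
finger_gap: 0.0853
grip_force: 0.0
```

Call:
servo_tool --targets '[[[0.02,0,0.035],0],[[0.05,-0.001,0.06],0],[[0.085,-0.002,0.08],0],[[0.12,-0.003,0.08],0],[[0.155,-0.003,0.08],0]]'

```text
time_s: 8.9
tcp_pos: [0.553, 0.1721, 0.2914]
tcp_rot: [-0.66, 0.751, -0.001, 0.002]
force: [0.2, 0.6, 0.1]
finger_gap: 0.0856
grip_force: 0.0
```

Call:
servo_tool --targets '[[[0.03,0,0],0],[[0.055,-0.001,0],0],[[0.07,-0.001,0],0],[[0.079,-0.001,0],0],[[0.079,-0.001,0],0]]'

```text
time_s: 9.32
tcp_pos: [0.631, 0.171, 0.2882]
tcp_rot: [-0.66, 0.751, -0.0, -0.0]
force: [-0.3, -0.2, -0.6]
finger_gap: 0.0854
grip_force: 0.0
```

```bash
cat > g.py <<'E'
from h import *
st=observe();I,D=get_image('wrist');C=cam('wrist',st);np.savez('w4',I=I,D=D)
I2,_=get_image('top')
cv2.imwrite('pics/w4.png',I[:,:,::-1]);print(st['tcp_pos'],st['time_s'])
print('top? expected tab,lever px',proj([[.6497,.164,.201],[.6073,.174,.201]],C).round())
for l in ['tab_end','lever_roller']: print(l,find_in(l,'wrist')[:2])
E
python3 g.py
```

```text
[0.63098548 0.17101294 0.28818107] 9.3167
top? expected tab,lever px [[250. 211.]
 [311. 217.]]
tab_end [{'xy': [316.1, 305.7], 'confidence': 0.88}]
lever_roller [{'xy': [306.1, 213.0], 'confidence': 0.69}]
```

View pics/w4.png

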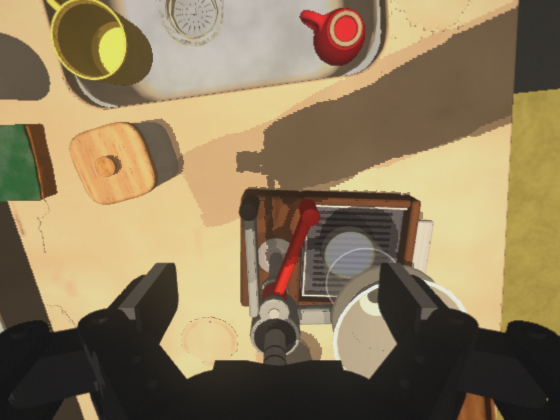

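Tab roller (250,208) and lever roller (311,213) are within a few px of the prediction; descend.

Call:
servo_tool --targets '[[[-0.003,-0.002,-0.025],0],[[-0.003,-0.002,-0.055],0],[[-0.003,-0.002,-0.085],0],[[-0.003,-0.002,-0.11],0],[[-0.003,-0.002,-0.13],0]]'

```text
time_s: 9.93
tcp_pos: [0.625, 0.1688, 0.1569]
tcp_rot: [-0.66, 0.751, 0.0, -0.001]
force: [0.4, 0.2, 0.2]
finger_gap: 0.0854
grip_force: 0.0
```

Call:
servo_tool --targets '[[[0,0,0],0],[[0,0,0],0],[[0,0,0],0],[[0,0,0],0],[[0,0,0],0]]' --jaw 0.6 --newtons 20

```text
time_s: 10.35
tcp_pos: [0.6279, 0.1693, 0.1605]
tcp_rot: [-0.66, 0.751, -0.001, 0.001]
force: [-0.5, -0.6, 0.1]
finger_gap: 0.0683
grip_force: 0.0
```

Call:
servo_tool --targets '[[[0,0,0],0],[[0,0,0],0],[[0,0,0],0],[[0,0,0],0],[[0,0,0],0]]' --jaw 0.48

```text
time_s: 10.77
tcp_pos: [0.6269, 0.1689, 0.1585]
tcp_rot: [-0.66, 0.751, -0.0, 0.0]
force: [0.3, 0.3, -0.7]
finger_gap: 0.0631
grip_force: 0.1
```

Call:
servo_tool --targets '[[[0,0,0],0],[[0,0,0],0],[[0,0,0],0],[[0,0,0],0],[[0,0,0],0]]' --jaw 0.45

```text
time_s: 11.18
tcp_pos: [0.6268, 0.1689, 0.1584]
tcp_rot: [-0.66, 0.751, 0.0, -0.0]
force: [-0.4, 0.2, -0.3]
finger_gap: 0.0619
grip_force: 0.0
```

Call:
servo_tool --targets '[[[0,0,0],0],[[0,0,0],0],[[0,0,0],0],[[0,0,0],0],[[0,0,0],0]]' --jaw 0.43

```text
time_s: 11.6
tcp_pos: [0.6268, 0.1689, 0.1585]
tcp_rot: [-0.66, 0.751, -0.0, 0.0]
force: [0.2, 0.4, 0.9]
finger_gap: 0.0614
grip_force: 0.0
```

Call:
servo_tool --targets '[[[0,0,0],0],[[0,0,0],0],[[0,0,0],0],[[0,0,0],0],[[0,0,0],0]]' --jaw 0.41

```text
time_s: 12.02
tcp_pos: [0.6268, 0.1689, 0.1584]
tcp_rot: [-0.66, 0.751, 0.0, -0.0]
force: [0.0, -0.6, 0.2]
finger_gap: 0.0607
grip_force: 0.0
```

Call:
servo_tool --targets '[[[0,0,0],0],[[0,0,0],0],[[0,0,0],0],[[0,0,0],0],[[0,0,0],0]]' --jaw 0.38

```text
time_s: 12.43
tcp_pos: [0.6269, 0.1689, 0.1585]
tcp_rot: [-0.66, 0.751, -0.0, 0.0]
force: [0.1, 0.1, 0.5]
finger_gap: 0.0588
grip_force: 0.0
```

```bash
cat > k.py <<'E'
from h import *
st=observe();I,D=get_image('wrist');np.savez('w5',I=I,D=D)
I2,_=get_image('scene');I3,_=get_image('top')
a=cv2.resize(I[130:340,90:470],(760,420),interpolation=3)
cv2.imwrite('pics/w5.png',np.hstack([cv2.resize(I[120:380,130:450],(440,358),interpolation=3),cv2.resize(I2[150:270,220:340],(358,358),interpolation=3)])[:,:,::-1]);print(st['finger_gap'],st['grip_force'],st['time_s'])
E
python3 k.py
```

```text
0.058783495979689966 0.0 12.4333
```

View pics/w5.png

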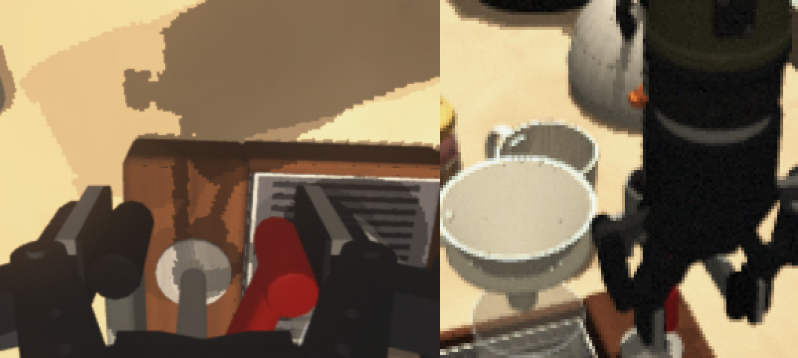

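Rollers are between the pads, no contact yet (lever opening about 58 mm over both). Keep closing.

Call:
servo_tool --targets '[[[0,0,0],0],[[0,0,0],0],[[0,0,0],0],[[0,0,0],0],[[0,0,0],0]]' --jaw 0.35

```text
time_s: 13.0
tcp_pos: [0.6268, 0.1688, 0.1586]
tcp_rot: [-0.66, 0.751, -0.0, 0.0]
force: [-2.2, -0.9, 2.9]
finger_gap: 0.0577
grip_force: 13.4
```

Call:
servo_tool --targets '[[[0,0,0],0],[[0,0,0],0],[[0,0,0],0],[[0,0,0],0],[[0,0,0],0]]' --jaw 0.33

```text
time_s: 13.42
tcp_pos: [0.6267, 0.1687, 0.1588]
tcp_rot: [-0.66, 0.751, -0.0, -0.0]
force: [-2.2, -1.6, 4.4]
finger_gap: 0.0572
grip_force: 14.1
```

Call:
servo_tool --targets '[[[0,0,0],0],[[0,0,0],0],[[0,0,0],0],[[0,0,0],0],[[0,0,0],0]]' --jaw 0.34

```text
time_s: 13.83
tcp_pos: [0.6267, 0.1687, 0.1587]
tcp_rot: [-0.66, 0.751, -0.0, -0.0]
force: [-2.9, -1.6, 5.4]
finger_gap: 0.0574
grip_force: 8.5
```

```bash
cat > m.py <<'E'
from h import *
A=np.array([.646,.265])
def zat(uv,C,r):
    c,f,T=C; e=T[:3,3]; d=(rays(uv,c,f)@T[:3,:3].T)[0]
    h=A-e[:2];n=h/np.linalg.norm(h); p=A-n*r
    t=(p-e[:2])@n/(d[:2]@n); return (e+d*t)
for n,k in [('scene','scene'),('scene','scene2'),('top','top'),('top','top2')]:
    C=cam(n);I=np.load(k+'.npz')['I'].astype(float)
    for r,zs in [(11.5,[.268,.272,.276,.280,.284]),(20,[.205])]:
        pass
    # profile along the vertical line on band's front face
    c,f,T=C;h=A-T[:2,3];nn=h/np.linalg.norm(h);p=A-nn*.0115
    zs=np.arange(.256,.296,.001);s=np.zeros(len(zs))
    for o in (-.006,-.003,0,.003,.006):
        q=p+o*np.array([-nn[1],nn[0]])
        uv=proj(np.c_[np.tile(q,(len(zs),1)),zs],C).astype(np.float32)
        v=cv2.remap(I.astype(np.float32),uv[:,0],uv[:,1],cv2.INTER_LINEAR)[:,0] if 0 else cv2.remap(I.astype(np.float32),uv[None,:,0],uv[None,:,1],cv2.INTER_LINEAR)[0]
        s+=(v[:,0]-v[:,2])/5
    print(k,dict(zip((zs*1000).round().astype(int).tolist(),s.round().astype(int).tolist())))
    q=A-nn*.02;zz=np.arange(.185,.225,.002);uv=proj(np.c_[np.tile(q,(len(zz),1)),zz],C).astype(np.float32)
    v=cv2.remap(I.astype(np.float32),uv[None,:,0],uv[None,:,1],cv2.INTER_LINEAR)[0].mean(1)
    print('  collar',dict(zip((zz*1000).round().astype(int).tolist(),v.round().astype(int).tolist())))
E
python3 m.py
```

```text
scene {256: 10, 257: 10, 258: 9, 259: 7, 260: 6, 261: 7, 262: 7, 263: 8, 264: 9, 265: 9, 266: 9, 267: 9, 268: 8, 269: 7, 270: 12, 271: 18, 272: 32, 273: 48, 274: 60, 275: 68, 276: 74, 277: 75, 278: 77, 279: 89, 280: 101, 281: 93, 282: 79, 283: 62, 284: 40, 285: 23, 286: 18, 287: 14, 288: 13, 289: 13, 290: 13, 291: 12, 292: 11, 293: 10, 294: 9, 295: 10}
  collar {185: 30, 187: 30, 189: 31, 191: 33, 193: 39, 195: 45, 197: 66, 199: 102, 201: 147, 203: 167, 205: 170, 207: 140, 209: 85, 211: 32, 213: 15, 215: 23, 217: 37, 219: 51, 221: 58, 223: 58, 225: 58}
scene2 {256: 12, 257: 11, 258: 10, 259: 9, 260: 8, 261: 9, 262: 10, 263: 10, 264: 11, 265: 12, 266: 12, 267: 12, 268: 10, 269: 10, 270: 16, 271: 22, 272: 41, 273: 61, 274: 77, 275: 87, 276: 95, 277: 96, 278: 99, 279: 113, 280: 127, 281: 117, 282: 99, 283: 77, 284: 51, 285: 30, 286: 23, 287: 18, 288: 16, 289: 15, 290: 15, 291: 15, 292: 14, 293: 14, 294: 13, 295: 14}
  collar {185: 42, 187: 40, 189: 41, 191: 44, 193: 50, 195: 61, 197: 87, 199: 131, 201: 183, 203: 206, 205: 212, 207: 177, 209: 111, 211: 43, 213: 19, 215: 31, 217: 52, 219:
[... 514 characters left out ...]
3: 41, 205: 46, 207: 51, 209: 58, 211: 68, 213: 78, 215: 85, 217: 94, 219: 101, 221: 88, 223: 69, 225: 53}
top2 {256: 69, 257: 78, 258: 85, 259: 93, 260: 101, 261: 106, 262: 110, 263: 113, 264: 115, 265: 113, 266: 112, 267: 110, 268: 108, 269: 107, 270: 106, 271: 105, 272: 104, 273: 103, 274: 103, 275: 102, 276: 101, 277: 98, 278: 96, 279: 93, 280: 92, 281: 91, 282: 91, 283: 94, 284: 97, 285: 101, 286: 107, 287: 114, 288: 120, 289: 125, 290: 128, 291: 129, 292: 128, 293: 124, 294: 118, 295: 111}
  collar {185: 53, 187: 43, 189: 40, 191: 38, 193: 36, 195: 34, 197: 32, 199: 35, 201: 40, 203: 44, 205: 48, 207: 53, 209: 60, 211: 71, 213: 81, 215: 88, 217: 96, 219: 102, 221: 88, 223: 67, 225: 50}
```

Call:
servo_tool --targets '[[[0,0,0.002],0],[[0,0,0.005],0],[[0,0,0.009],0],[[0,0,0.013],0],[[0,0,0.017],0]]'

```text
time_s: 14.25
tcp_pos: [0.6264, 0.1687, 0.1753]
tcp_rot: [-0.66, 0.751, 0.0, -0.001]
force: [0.2, -0.3, -4.6]
finger_gap: 0.0577
grip_force: 7.6
```

Call:
servo_tool --targets '[[[-0.001,0,0.004],-0.006],[[-0.001,0,0.008],-0.012],[[-0.002,0,0.012],-0.018],[[-0.002,0,0.016],-0.024],[[-0.003,0.0005,0.02],-0.03]]'

```text
time_s: 14.67
tcp_pos: [0.6236, 0.1693, 0.1958]
tcp_rot: [-0.649, 0.761, 0.0, -0.0]
force: [-0.3, -1.3, -4.6]
finger_gap: 0.0572
grip_force: 7.8
```

Call:
servo_tool --targets '[[[0,0,0.004],0],[[0,0,0.008],0],[[0,0,0.012],0],[[0,0,0.016],0],[[0,0,0.02],0]]'

```text
time_s: 15.08
tcp_pos: [0.6237, 0.1693, 0.2158]
tcp_rot: [-0.649, 0.761, 0.0, -0.0]
force: [-1.2, -1.2, -3.7]
finger_gap: 0.0573
grip_force: 7.8
```

```bash
cat > n.py <<'E'
import sys
from h import *
st=observe();k=sys.argv[1]
print(st['time_s'],st['tcp_pos'],st['finger_gap'],st['grip_force'],st['force'])
W,Dw=get_image('wrist');np.savez('w'+k,I=W,D=Dw)
for n in ['top','scene']:
    I,D=get_image(n);np.savez(n+k,I=I,D=D);C=cam(n)
    for kk in ['2',k]:
        P=cloud(np.load(n+kk+'.npz')['D'],C)
        # rim: ring r 46..54 about cone axis; report highest mode
        best=[]
        g=(abs(P[...,0]-.552)<.06)&(abs(P[...,1]-.278)<.06)&(P[...,2]>.15)&(P[...,2]<.31)
        z=P[g][:,2]; 
        print(n,kk,g.sum(),'pct 90,95,98',np.percentile(z,[90,95,98]).round(4))
        r=P[g][z>np.percentile(z,80)]; 
        x=np.linalg.lstsq(np.c_[2*r[:,:2],np.ones(len(r))],(r[:,:2]**2).sum(1),rcond=None)[0]; print('  rim fit',x[:2].round(4),np.sqrt(x[2]+x[0]**2+x[1]**2).round(4))
E
python3 n.py 6
```

```text
15.0833 [0.62369248 0.16929663 0.21579128] 0.05732372126299226 7.77994841337204 [-1.18669538 -1.24324283 -3.65059842]
top 2 1823 pct 90,95,98 [0.2124 0.2137 0.2146]
  rim fit [0.5518 0.2744] 0.049
top 6 2156 pct 90,95,98 [0.2702 0.2714 0.2724]
  rim fit [0.5527 0.2806] 0.0488
scene 2 2129 pct 90,95,98 [0.2114 0.2126 0.2135]
  rim fit [0.5508 0.2733] 0.0488
scene 6 2259 pct 90,95,98 [0.2686 0.2698 0.2706]
  rim fit [0.5516 0.2794] 0.0487
```

No slip: rim lift 57.5 mm matches TCP lift 57.1 mm. Check band vs collar.

```bash
python3 - <<'E'
from h import *
a=np.load('scene6.npz')['I'][160:260,230:330];b=np.load('top6.npz')['I'][160:240,270:350];w=np.load('scene2.npz')['I'][165:245,250:330]
cv2.imwrite('pics/p6.png',np.hstack([cv2.resize(x,(266,400),interpolation=cv2.INTER_CUBIC) if 0 else cv2.resize(x,(266,266),interpolation=cv2.INTER_CUBIC) for x in (a,b,w)])[:,:,::-1])
E
```

```text
(no output)
```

View pics/p6.png

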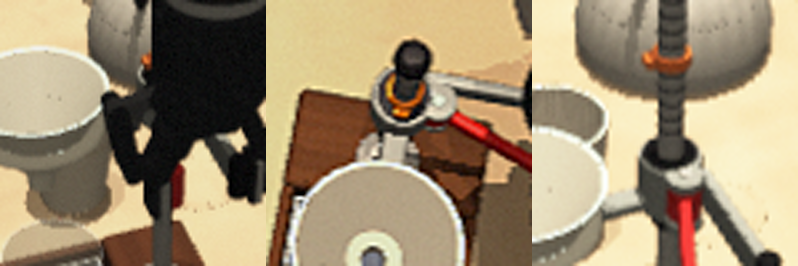

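```bash
python3 - <<'E'
from h import *
C=cam('scene')
for k in ['scene','scene2']:
    d=np.load(k+'.npz');I,D=d['I'].astype(int),d['D'];P=cloud(D,C)
    for u in (289,290,291,292):
        print(k,u,[(v,int(I[v,u,0]-I[v,u,2]),*(P[v,u]*1000).round().astype(int).tolist()) for v in range(176,190)])
    n=np.array([.49,.87])
    g=(np.hypot(P[...,0]-.646,P[...,1]-.265)<.014)&(P[...,2]>.215)&(P[...,2]<.265);v,u=np.where(g)
    for c in range(287,296): 
        m=g[:,c]; print(c,m.sum(),np.median(P[:,c][m],0).round(4) if m.any() else '')
E
```

```text
scene 289 [(176, 9, 639, 264, 290), (177, 9, 639, 263, 289), (178, 7, 638, 262, 288), (179, 5, 638, 262, 286), (180, 9, 639, 263, 283), (181, 16, 638, 262, 281), (182, 74, 638, 261, 280), (183, 114, 637, 260, 278), (184, 75, 638, 261, 275), (185, 73, 636, 258, 275), (186, 52, 636, 258, 273), (187, 8, 638, 261, 268), (188, 6, 638, 262, 265), (189, 9, 639, 263, 262)]
scene 290 [(176, 10, 641, 263, 291), (177, 9, 640, 261, 290), (178, 10, 640, 262, 287), (179, 9, 639, 260, 287), (180, 8, 639, 260, 284), (181, 9, 639, 260, 282), (182, 65, 640, 261, 279), (183, 115, 639, 259, 278), (184, 77, 638, 258, 277), (185, 71, 639, 259, 274), (186, 58, 638, 258, 272), (187, 22, 640, 261, 267), (188, 5, 640, 260, 266), (189, 8, 640, 260, 263)]
scene 291 [(176, 12, 641, 259, 293), (177, 8, 641, 259, 291), (178, 9, 640, 258, 290), (179, 7, 641, 260, 286), (180, 8, 640, 258, 285), (181, 9, 642, 260, 281), (182, 49, 641, 259, 280), (183, 101, 640, 257, 279), (184, 89, 639, 256, 278), (185, 76, 639, 256, 276), (186, 62, 639, 256, 273), (187, 30, 641, 259, 268), (188, 7, 641, 259, 266), (189, 12, 640, 257
[... 1673 characters left out ...]
(187, 40, 642, 260, 267), (188, 9, 641, 259, 266), (189, 13, 641, 259, 264)]
scene2 292 [(176, 14, 643, 259, 293), (177, 16, 643, 260, 290), (178, 11, 643, 259, 288), (179, 7, 643, 259, 286), (180, 11, 642, 257, 285), (181, 13, 643, 259, 282), (182, 66, 643, 259, 279), (183, 122, 642, 257, 279), (184, 103, 641, 256, 277), (185, 99, 642, 257, 274), (186, 83, 642, 256, 272), (187, 38, 643, 259, 268), (188, 10, 643, 259, 265), (189, 13, 643, 258, 264)]
287 0 
288 20 [0.6383 0.2653 0.2403]
289 19 [0.6388 0.2622 0.2384]
290 20 [0.6401 0.2604 0.2409]
291 19 [0.6415 0.2595 0.2418]
292 21 [0.6432 0.2585 0.2387]
293 21 [0.6451 0.2578 0.2374]
294 20 [0.6474 0.2579 0.2407]
295 21 [0.6501 0.2586 0.2408]
```

Call:
servo_tool --targets '[[[0,0,0.003],0],[[0,0,0.006],0],[[0,0,0.0085],0],[[0,0,0.0097],0],[[0,0,0.0097],0]]'

```text
time_s: 15.65
tcp_pos: [0.6238, 0.1693, 0.2255]
tcp_rot: [-0.649, 0.761, -0.0, 0.0]
force: [-2.2, -1.0, -4.0]
finger_gap: 0.0572
grip_force: 8.0
```

Call:
servo_tool --targets '[[[0,0,0.0003],0],[[0,0,0.0008],0],[[0,0,0.0013],0],[[0,0,0.0013],0],[[0,0,0.0013],0]]' --jaw 0.18 --newtons 40

```text
time_s: 16.07
tcp_pos: [0.6225, 0.1683, 0.2258]
tcp_rot: [-0.649, 0.761, 0.0, -0.002]
force: [-5.7, -3.4, -3.1]
finger_gap: 0.0506
grip_force: 15.2
```

```bash
python3 n.py 7
```

```text
16.0667 [0.62249687 0.16830233 0.22579623] 0.05061833229107471 15.181092023849487 [-5.73684017 -3.41654736 -3.14200356]
top 2 1823 pct 90,95,98 [0.2124 0.2137 0.2146]
  rim fit [0.5518 0.2744] 0.049
top 7 2189 pct 90,95,98 [0.278  0.2791 0.2803]
  rim fit [0.5534 0.2846] 0.0488
scene 2 2129 pct 90,95,98 [0.2114 0.2126 0.2135]
  rim fit [0.5508 0.2733] 0.0488
scene 7 2281 pct 90,95,98 [0.2767 0.278  0.2786]
  rim fit [0.5524 0.2833] 0.0487
```

Call:
servo_tool --targets '[[[0.001,0,0.0003],0],[[0.002,-0.0005,0.0006],0],[[0.003,-0.001,0.001],0],[[0.004,-0.001,0.0012],0],[[0.005,-0.0015,0.0015],0]]'

```text
time_s: 16.63
tcp_pos: [0.6265, 0.1664, 0.2268]
tcp_rot: [-0.649, 0.761, 0.0, -0.003]
force: [-7.8, -4.7, -4.2]
finger_gap: 0.0508
grip_force: 15.3
```

Call:
servo_tool --targets '[[[0.001,0,0.0004],0],[[0.002,-0.0003,0.0008],0],[[0.003,-0.0005,0.0012],0],[[0.0033,-0.0007,0.0012],0],[[0.0033,-0.0007,0.0012],0]]' --jaw 0.04

```text
time_s: 17.05
tcp_pos: [0.6306, 0.1656, 0.2279]
tcp_rot: [-0.649, 0.761, -0.0, -0.002]
force: [-5.2, -5.3, -6.8]
finger_gap: 0.0445
grip_force: 13.4
```

```bash
python3 n.py 8
```

```text
17.05 [0.63055911 0.16560406 0.2279463 ] 0.04451690548904158 13.381379842758179 [-5.2243546  -5.29925603 -6.79429417]
top 2 1823 pct 90,95,98 [0.2124 0.2137 0.2146]
  rim fit [0.5518 0.2744] 0.049
top 8 2193 pct 90,95,98 [0.2787 0.2799 0.2812]
  rim fit [0.5525 0.2796] 0.0488
scene 2 2129 pct 90,95,98 [0.2114 0.2126 0.2135]
  rim fit [0.5508 0.2733] 0.0488
scene 8 2352 pct 90,95,98 [0.2773 0.2788 0.2795]
  rim fit [0.5513 0.2784] 0.0487
```

Call:
servo_tool --targets '[[[0,0,0.0006],0],[[0,0,0.0012],0],[[0,0,0.0012],0],[[0,0,0.0012],0],[[0,0,0.0012],0]]'

```text
time_s: 17.62
tcp_pos: [0.6305, 0.1656, 0.2288]
tcp_rot: [-0.649, 0.761, 0.0, -0.003]
force: [-5.1, -4.9, -7.9]
finger_gap: 0.0445
grip_force: 13.4
```

Call:
servo_tool --targets '[[[0.001,0,0.0003],0],[[0.002,-0.0003,0.0006],0],[[0.003,-0.0005,0.001],0],[[0.0036,-0.0007,0.0011],0],[[0.0036,-0.0007,0.0011],0]]' --jaw -0.13

```text
time_s: 18.03
tcp_pos: [0.6345, 0.1649, 0.2298]
tcp_rot: [-0.649, 0.761, -0.0, -0.002]
force: [-2.9, -3.7, -8.6]
finger_gap: 0.0371
grip_force: 11.9
```

```bash
python3 n.py 9
```

```text
18.0333 [0.63446218 0.16489334 0.22984728] 0.03713601531351571 11.906739324331284 [-2.94941487 -3.68599288 -8.57683975]
top 2 1823 pct 90,95,98 [0.2124 0.2137 0.2146]
  rim fit [0.5518 0.2744] 0.049
top 9 2194 pct 90,95,98 [0.2793 0.2809 0.2818]
  rim fit [0.5525 0.2793] 0.0488
scene 2 2129 pct 90,95,98 [0.2114 0.2126 0.2135]
  rim fit [0.5508 0.2733] 0.0488
scene 9 2363 pct 90,95,98 [0.278  0.2797 0.2803]
  rim fit [0.5512 0.2782] 0.0488
```

Call:
servo_tool --targets '[[[0.001,0,0.0002],0],[[0.002,-0.0003,0.0004],0],[[0.003,-0.0005,0.0006],0],[[0.0034,-0.0007,0.0007],0],[[0.0034,-0.0007,0.0007],0]]' --jaw -0.3

```text
time_s: 18.6
tcp_pos: [0.6384, 0.1643, 0.2308]
tcp_rot: [-0.649, 0.761, -0.0, -0.002]
force: [-2.8, -4.4, -9.0]
finger_gap: 0.0301
grip_force: 10.9
```

Call:
servo_tool --targets '[[[0,0,0],0],[[0,0,0],0],[[0,0,0],0],[[0,0,0],0],[[0,0,0],0]]' --jaw -0.6

```text
time_s: 19.02
tcp_pos: [0.6386, 0.1641, 0.231]
tcp_rot: [-0.649, 0.761, -0.001, -0.002]
force: [-2.0, -4.6, -8.0]
finger_gap: 0.0279
grip_force: 40.2
```

Call:
servo_tool --targets '[[[0,0,0],0],[[0,0,0],0],[[0,0,0],0],[[0,0,0],0],[[0,0,0],0]]' --jaw -1

```text
time_s: 19.43
tcp_pos: [0.6386, 0.1641, 0.231]
tcp_rot: [-0.649, 0.761, -0.001, -0.002]
force: [-2.1, -6.2, -7.2]
finger_gap: 0.0272
grip_force: 40.2
```

```bash
python3 n.py 10; python3 - <<'E'
from h import *
a=np.load('scene10.npz')['I'][150:340,140:340];b=np.load('top10.npz')['I'][140:330,240:440]
cv2.imwrite('pics/p10.png',np.hstack([cv2.resize(x,(400,380),interpolation=cv2.INTER_CUBIC) for x in (a,b)])[:,:,::-1])
E
```

```text
19.4333 [0.63864304 0.16411043 0.23102914] 0.027165250065185026 40.19168257713318 [-2.06601137 -6.21447099 -7.16257561]
top 2 1823 pct 90,95,98 [0.2124 0.2137 0.2146]
  rim fit [0.5518 0.2744] 0.049
top 10 2206 pct 90,95,98 [0.2796 0.2809 0.2822]
  rim fit [0.5525 0.2795] 0.0488
scene 2 2129 pct 90,95,98 [0.2114 0.2126 0.2135]
  rim fit [0.5508 0.2733] 0.0488
scene 10 2362 pct 90,95,98 [0.2782 0.2797 0.2804]
  rim fit [0.5514 0.2784] 0.0488
```

View pics/p10.png

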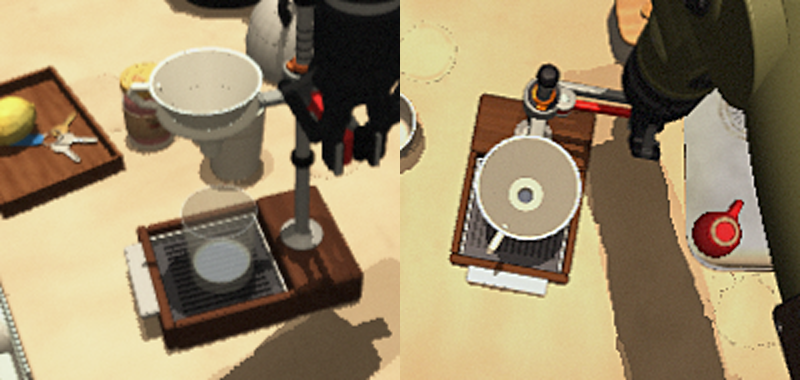

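Call:
servo_tool --targets '[[[0,0,0],0],[[0,0,0],0],[[0,0,0],0],[[0,0,0],0],[[0,0,0],0]]'

```text
time_s: 20.0
tcp_pos: [0.6386, 0.1641, 0.231]
tcp_rot: [-0.649, 0.761, -0.001, -0.002]
force: [-1.7, -5.7, -7.4]
finger_gap: 0.0274
grip_force: 40.2
```

```bash
python3 -c "
from bench import *
s=observe();print(s['finger_gap'],s['grip_force'],s['force']);print(job_done())"
```

```text
0.027363196750236962 40.19124984741211 [-1.70918731 -5.67478255 -7.44571481]
the job is handed in; nothing more can be done
None
```

The job was handed in at 20 s: the tray is home with the glass upright, and the lever is squeezed shut at 40 N and still held. The spout is over the glass, and the collar's top is at the band's lower edge to within my measuring error of about 1–2 mm. No verdict was returned.

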